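# Fold away the splash screen

## Task

Fold the three-leaf splash screen away. First fold the outer leaf flat against the inner leaf while the inner leaf still stands well out, then swing the inner leaf, with the outer leaf folded inside it, fully home against the fixed leaf. Leave everything else on the worktop where it stands and let go of the screen.

Things in the scene. Friction and masses are not known exactly. Their poses are not given: they have to be found in the camera images.
- screen: Splash screen: three upright grey panels in aluminium frames, 8 mm thick, from 14 to 90 mm above the worktop. Origin on the worktop under the fixed hinge. Fixed leaf 165 mm long, from the hinge along the body's -y in the plane x = +14 mm, on a foot (80 x 205 x 8 mm) screwed to the worktop: it cannot move. The other leaves swing on its -x side (towards the robot).
- fixed_hinge (a point): Top of the upright hinge pin between the fixed leaf and the inner leaf, 90 mm above the worktop.
- outer_hinge (a point): Top of the upright hinge pin between inner and outer leaf, 90 mm above the worktop, 150 mm from fixed_hinge. The inner leaf lies between the two pins, its plane 14 mm to one side of the line between them (away from the fixed leaf when folded); the outer leaf, 127 mm long, starts at this pin.
- inner_grip (a point): Centre of the inner leaf's grip: an upright black cylinder 16 mm across and 38 mm tall (92 to 130 mm above the worktop, centre at 111 mm) on the inner leaf's upper edge, 122 mm along the leaf from fixed_hinge. It turns freely on its stem, so the gripper need not turn with the leaf.
- outer_grip (a point): Centre of the outer leaf's grip: the same black, freely turning cylinder (16 mm across, 92 to 130 mm above the worktop) on the outer leaf's upper edge, 102 mm along the leaf from outer_hinge, 25 mm short of its free end. With the outer leaf folded it is 74 mm along the screen from the inner leaf's grip.
- inner_leaf (a joint): Angle of the inner leaf to the fixed leaf, rad: 0 = folded home (stop), parallel to the fixed leaf 28 mm in front of it, with just room for the outer leaf between; starts at 1.45 to 1.8, opens to 2.0. Seen from above it folds anticlockwise about fixed_hinge. Friction holds it where it is left: 0.35 N m, about 3 N at its grip.
- outer_leaf (a joint): Angle of the outer leaf to the inner leaf, rad: 0 = folded flat against the inner leaf (stop), on its side towards the fixed leaf; starts at 0.9 to 1.35, opens to 2.4. Seen from above it folds anticlockwise about outer_hinge. Friction holds it where it is left: 0.10 N m, about 1 N at its grip. If not folded first it jams against the fixed leaf.
- plaster_cast: Loose dental cast on a pale plaster base, 57 x 67 x 40 mm, standing to the right of the screen, towards the front of the worktop; origin under its centre. Not to be moved.
- beaker: Loose clear measuring beaker, 65 mm across and 88 mm tall, standing beside the fixed hinge; origin under its centre. Not to be moved.
- jar: Loose brown jar with a white cap, 52 mm across and 48 mm tall, to the right; origin under its centre. Not to be moved.

How it is judged:
By the outcome, as a careful person would: the job done as asked, in the order asked, and still so for the second after the job is handed in, with the robot touching nothing.
It also fails if it takes over 54 s, if anything falls off the work surface, if the arm or the gripper's body presses on something with over 40 N, if the wrist force passes 120 N, or if a joint passes its speed limit or range.

## Robot

A 6-joint arm with a two-finger parallel gripper is mounted at the origin on a cart in front of the work surface, level with it; the furniture and walls round the work are solid. World frame = base frame: x ahead of the robot, y to its left, z up, the work surface at z = 0. Lengths are in m, angles in rad, forces in N, time in s.
With the tool pointing down it reaches from about 0.375 to 0.975 m from the base axis. Payload 3.8 kg.
Tool frame: the origin (TCP) lies on the centre line of the jaws, within the pads' length; the fingertips stand 14 mm ahead of it and the grasp point (between the pads) lies 5 mm behind it; z points along the fingers, y is the line along which they close (so a half turn about z gives the same grasp; the last joint's range is limited). The gripper opens to 85 mm and grips with 20 to 120 N. Pads are 22 mm wide; open, the fingers measure 114 mm over their backs; the gripper's body (76 mm by 85 mm) begins 54 mm behind the grasp point. The pads swing forward as they close: fully open they stand 13 mm farther back than shut.
Start: joints at [-1.182, 0.264, 1.604, -0, 1.274, -0.037], TCP at [0.279, -0.615, 0.245] pointing down, gripper open.
Joint ranges: [-2.63, 2.63], [-0.94, 2.18], [0.31, 2.57], [-1.31, 4.45], [0, 2.66], [-2.55, 2.55]. Speed limits (rad/s): [2.57, 2.57, 3.14, 3.14, 3.14, 3.14].

## Interface

Orientations are given as a rotation vector (axis times angle).
In Python, from workcell import bot, eyes, spot_in gives the robot as it stands.
- The arm moves only by the tool carry_out, never from a script. Its argument "series" is text: rows parted by semicolons, each of 4 numbers parted by spaces: the shift along the world's x, y, z in m, then the turn about the world's z in degrees. In form: tx ty tz roll; .... A call has 1 to 20 rows; each row shifts and turns the commanded pose from where the row before left it; what a row does not reach is not made up. A row lasts 1/8 s, in which the tool goes at most 62.5 mm and 10.7 degrees, less where a joint would pass 70% of its speed; a pose out of reach is approached as far as the arm can. A call is refused whole if a number of a shift passes 0.0625 or a number of a turn 10.7, either way. A call with a gripper value outside its range is refused whole. "jaw" is the gripper command: -1 is shut, 1 is fully open, values between are in proportion, set as the call begins (left out, the last holds). The fingers move at their own pace and stop on an object; "grip_force" is the grip in N (left out, the last holds). Time passes only in rows, so rows that do not move let the fingers close. It gives the time, the measured TCP pose, the force, the opening and the grip force at its end, in the units of the state.
- bot.read_state(): the state, without advancing time (a new reading comes with each control period).
- eyes.read_camera(name): name is "side" or "top"; returns (picture, depth): 420x560x3 uint8, blue, green, red; 420x560 float32, m along the optical axis (not along the pixel's ray), 0 where there is no reading.
- eyes.get_calibration(name): a dict with "K" (3x3 intrinsics, pixels), "distortion" ([k1, k2, p1, p2, k3] as OpenCV has them; the pictures are not rectified), "position" and "rotation" of the camera in the world. Camera axes: x right, y down, z forward; pixel columns grow to the right and rows downward; lengths in m; the calibration is good to about 2 mm. A picture is of the moment at which its call begins. get_calibration takes no time and is no camera call.
- bot.finish_job(): hands the job in; it is judged then, once.
Trained networks look in the newest picture that a camera, given by its name, has taken for a name from the list of things; names that differ only in an ending like _2 or _b are one class to them, and where a whole thing is asked for, a point or a joint stands for the part that bears it (a point fixed in the world has none). Each returns a list of dicts, best first, with "score" (0 to 1); they miss things now and then, are a little off and sometimes report something else, mostly with a low value. They report only what shows in the picture. A call takes as long as a camera call.
- spot_in(camera, target): "rect" ([centre column, centre row, width, height] in pixels, round what is visible of it).
The state is a dict: "time": time; "q": joint angles; "joint_vel": joint speeds; "joint_torque": joint torques, N m; "tool_pos": TCP position; "tcp_rot": TCP orientation; "wrist_force": force on the tool from outside, world axes, zero at the start; "torque": the same for the moment, N m; "width": opening from 0.0 (shut) to 1.0 (fully open); "grip_force": force on a finger pad.
Only numpy, scipy, OpenCV 4.12 (cv2) and the standard library are available. Lean on these libraries where they do the work, as an engineer would, in place of code of your own. Each camera call takes 0.05 s, during which the arm holds its last target. There are 200 camera calls.

## Working session

There is one attempt and no reset: what is moved stays moved. The work goes in short steps, Python scripts to look and compute and a tool call to move; the robot and the scene stay as the last step left them, time stands still between calls to the robot, and variables do not carry over. Pictures are saved under pics/ and viewed, at most 10 in all, crops included, and the job is handed in when it is done.

Besides the shell and the picture viewer there is one more tool, called as name(argument=value, ...) on one line, values as JSON. carry_out: Moves the arm, as the interface text tells. Its arguments: {"type":"object","properties":{"series":{"type":"string"},"jaw":{"type":"number"},"grip_force":{"type":"number"}},"required":["series"]}

```bash
mkdir -p pics; cat > h.py <<'E'
import numpy as np, cv2
from workcell import bot, eyes, spot_in
def ray(cam,uv):
    c=eyes.get_calibration(cam);K=np.array(c["K"]);d=np.array(c["distortion"])
    p=cv2.undistortPoints(np.array([[uv]],float),K,d)[0,0]
    return np.array(c["position"]),np.array(c["rotation"])@np.array([p[0],p[1],1.])
def atz(cam,uv,z):
    o,r=ray(cam,uv);return o+r*(z-o[2])/r[2]
def atd(cam,uv,d):
    o,r=ray(cam,uv);return o+r*d
def proj(cam,P):
    c=eyes.get_calibration(cam);R=np.array(c["rotation"]);
    rv=cv2.Rodrigues(R.T)[0];t=-R.T@np.array(c["position"])
    return cv2.projectPoints(np.array(P,float).reshape(-1,1,3),rv,t,np.array(c["K"]),np.array(c["distortion"]))[0][:,0]
def tri(a,ua,b,ub):
    o1,r1=ray(a,ua);o2,r2=ray(b,ub)
    s=np.linalg.lstsq(np.c_[r1,-r2],o2-o1,rcond=None)[0]
    p,q=o1+s[0]*r1,o2+s[1]*r2
    return (p+q)/2,np.linalg.norm(p-q)
E
python3 - <<'E'
from h import *
np.set_printoptions(precision=3,suppress=True)
for c in("top","side"):
    im,d=eyes.read_camera(c);cv2.imwrite(f"pics/{c}0.png",im);np.save(f"{c}0.npy",d)
    print(c,eyes.get_calibration(c)["position"],np.array(eyes.get_calibration(c)["rotation"]).tolist())
    for t in("screen","fixed_hinge","outer_hinge","inner_grip","outer_grip","plaster_cast","beaker","jar"):
        for r in spot_in(c,t)[:2]: print(t,round(r["score"],2),np.round(r["rect"],1))
print(bot.read_state())
E
```

```text
top [ 0.39  -0.226  0.936] [-2.126648147511175, 2.125188982662223, -0.20553665632948181]
screen 0.9 [259.6 197.2  82.4  84.8]
fixed_hinge 0.63 [263.3 198.2  80.4  87.3]
fixed_hinge 0.23 [253.6 208.8  65.1  68.9]
outer_hinge 0.6 [252.2 206.2  65.9  72.3]
inner_grip 0.6 [250.5 208.5  68.2  69.2]
outer_grip 0.94 [261.5 225.1  46.3  23.3]
outer_grip 0.74 [262.  196.9  81.7  90.5]
plaster_cast 0.7 [340.1 218.8  29.5  23.3]
beaker 0.79 [187.9 185.9  29.8  30.4]
jar 0.79 [401.5 245.2  24.3  23.7]
jar 0.18 [263.4 197.9  80.4  90.2]
side [0.358 0.395 0.62 ] [-0.4515975631278216, 2.6673149859575584, -1.3214491693261672]
screen 0.88 [253.8 237.4  97.   85.2]
fixed_hinge 0.97 [255.4 239.3  96.6  89.2]
fixed_hinge 0.71 [218.8 288.7  36.5  57.4]
outer_hinge 0.8 [262.4 241.9  86.7  86.7]
outer_grip 0.89 [293.2 239.7  17.3  70.8]
outer_grip 0.6 [262.7 242.9  82.6  83.5]
plaster_cast 0.69 [303.2 202.7  21.7  27.4]
beaker 0.8 [219.2 290.   34.9  55.7]
jar 0.85 [343.9 177.9  20.1  22.1]
{'time': 0.9, 'q': array([-1.182,  0.264,  1.604,  0.   ,  1.274, -0.037]), 'joint_vel': array([-0.001,  0.001, -0.   ,  0.001,  0.001,  0.002]), 'joint_torque': array([  0.001, -51.505, -36.774,  -0.   ,   0.001,  -0.   ]), 'tool_pos': array([ 0.279, -0.615,  0.245]), 'tcp_rot': array([3.071, 0.664, 0.   ]), 'wrist_force': array([ 0.561,  0.411, -0.268]), 'torque': array([-0.005, -0.035, -0.053]), 'grip_force': 0.0, 'width': 1.0012989096855192}
```

View pics/top0.png

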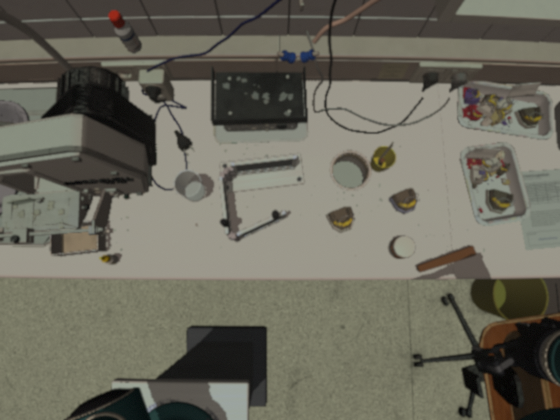

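View pics/side0.png

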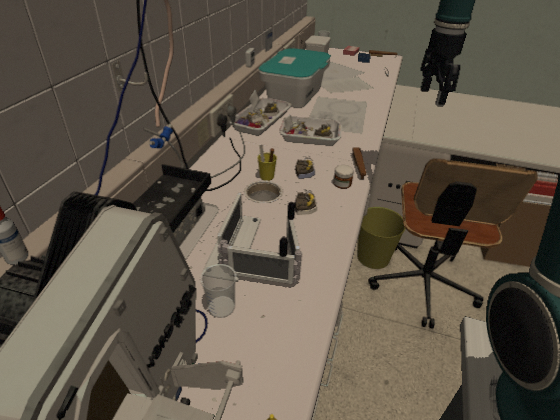

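The top view shows the fixed leaf along row ~163, columns 225–300. The inner leaf runs down to about (233,237) and its grip is near (225,222). The outer leaf runs to (288,211) with its grip near (277,214). In the side view the grips are near (283,246) and (291,211). I'll enlarge both.

```bash
sed -i 's/np.array(c\["rotation"\])/cv2.Rodrigues(np.array(c["rotation"],float))[0]/' h.py
python3 - <<'E'
import cv2,numpy as np
a=cv2.imread("pics/top0.png")[140:250,170:310];b=cv2.imread("pics/side0.png")[190:300,190:320]
a=cv2.resize(a,None,fx=5,fy=5,interpolation=2);b=cv2.resize(b,None,fx=5,fy=5,interpolation=2)
cv2.imwrite("pics/a.png",cv2.convertScaleAbs(a,alpha=1.5));cv2.imwrite("pics/b.png",cv2.convertScaleAbs(b,alpha=1.5))
E
```

```text
(no output)
```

View pics/a.png

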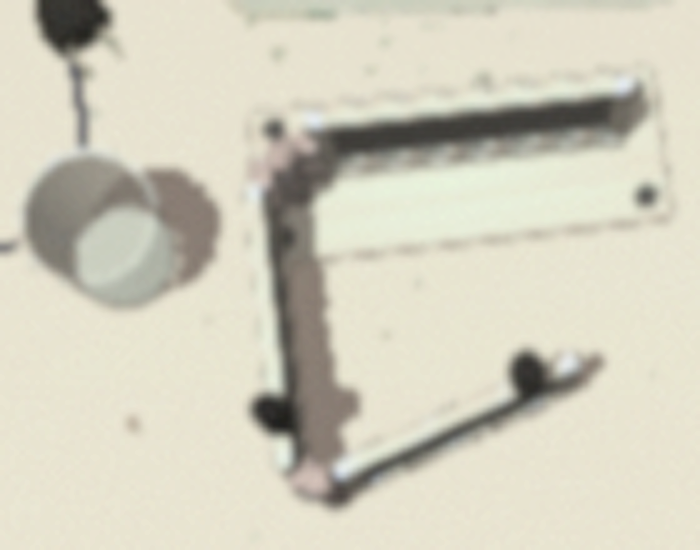

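View pics/b.png

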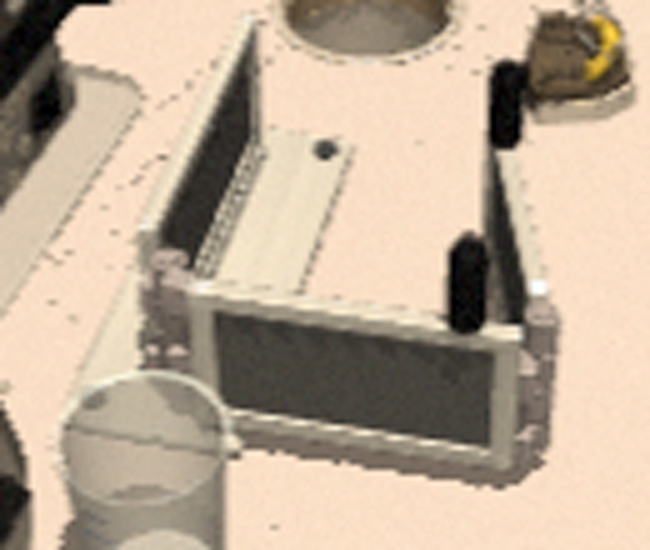

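```bash
python3 - <<'E'
from h import *
np.set_printoptions(precision=4,suppress=True)
T=dict(fh=(228,170),oh=(232.4,235.6),ig=(224.4,222.4),og=(275.6,214.6))
S=dict(fh=(224,241.6),oh=(298.4,251.6),ig=(283.2,246.6),og=(291.2,210.6))
z=dict(fh=.09,oh=.09,ig=.111,og=.111);P={}
dt,ds=np.load("top0.npy"),np.load("side0.npy")
for k in T:
    p,e=tri("top",T[k],"side",S[k]);P[k]=p
    print(k,p,"gap",round(e,4),"top@z",atz("top",T[k],z[k]),"side@z",atz("side",S[k],z[k]))
n=lambda a,b:np.linalg.norm((P[a]-P[b])[:2])
print("fh-oh .150:",n("fh","oh"),"fh-ig .1228:",n("fh","ig"),"oh-og .102:",n("oh","og"),"oh-ig .031:",n("oh","ig"))
# fixed leaf direction from its top end edges
a=atz("top",(170+312/5,140+120/5),.09);b=atz("top",(170+628/5,140+86/5),.09)
print("fixed leaf",a,b,np.arctan2(*(b-a)[[1,0]]))
print("tool y",cv2.Rodrigues(bot.read_state()["tcp_rot"])[0][:,1])
for k,u in dict(beaker=(187.9,185.9),cast=(340,219)).items(): print(k,atz("top",u,.04))
E
```

```text
fh [ 0.6298 -0.1131  0.0845] gap 0.0008 top@z [ 0.6286 -0.1137  0.09  ] side@z [ 0.6266 -0.1078  0.09  ]
oh [ 0.479  -0.1275  0.0932] gap 0.0002 top@z [ 0.4794 -0.1271  0.09  ] side@z [ 0.4796 -0.1307  0.09  ]
ig [ 0.5054 -0.1119  0.1121] gap 0.0004 top@z [ 0.5057 -0.1117  0.111 ] side@z [ 0.5055 -0.113   0.111 ]
og [ 0.5228 -0.2221  0.1111] gap 0.0001 top@z [ 0.5229 -0.2221  0.111 ] side@z [ 0.5228 -0.2222  0.111 ]
fh-oh .150: 0.15149051738200414 fh-ig .1228: 0.12443927714734108 oh-og .102: 0.10425287117302724 oh-ig .031: 0.030658084656934044
fixed leaf [ 0.6428 -0.1234  0.09  ] [ 0.6591 -0.2674  0.09  ] -1.4577842115617101
tool y [ 0.413  -0.9107  0.0001]
beaker [ 0.6034 -0.0121  0.04  ]
cast [ 0.524  -0.3732  0.04  ]
```

carry_out(series="0.0305 0.049 0 -3; 0.0305 0.049 0 -3; 0.0305 0.049 0 -3; 0.0305 0.049 0 -3; 0.0305 0.049 0 -3; 0.0305 0.049 0 -3; 0.0305 0.049 0 -3; 0.0305 0.049 0 -3; 0 0 0 0; 0 0 0 0", jaw=1, grip_force=40)

```text
time: 2.15
tool_pos: [0.5227, -0.2227, 0.2453]
tcp_rot: [3.141, 0.013, -0.0]
wrist_force: [-0.3, -0.4, 0.1]
width: 1.001
grip_force: 0.0
```

carry_out(series="0 0 -0.03 0; 0 0 -0.03 0; 0 0 -0.03 0; 0 0 -0.022 0; 0 0 -0.02 0; 0 0 0 0; 0 0 0 0")

```text
time: 3.02
tool_pos: [0.5228, -0.224, 0.1141]
tcp_rot: [3.141, 0.009, 0.001]
wrist_force: [0.8, -0.3, 0.9]
width: 0.999
grip_force: 0.0
```

carry_out(series="0 0 0 0; 0 0 0 0; 0 0 0 0; 0 0 0 0; 0 0 0 0; 0 0 0 0; 0 0 0 0; 0 0 0 0", jaw=-1, grip_force=40)

```text
time: 4.03
tool_pos: [0.523, -0.2227, 0.1136]
tcp_rot: [-3.141, -0.011, -0.001]
wrist_force: [-1.6, 0.9, 5.5]
width: 0.174
grip_force: 39.2
```

carry_out(series="0.0097 0.005 0 0; 0.0091 0.0061 0 0; 0.0084 0.0069 0 0; 0.0077 0.0078 0 0; 0.0068 0.0086 0 0; 0.0056 0.0093 0 0; 0.0047 0.0098 0 0; 0.0037 0.0103 0 0; 0.0025 0.0105 0 0; 0.0013 0.0108 0 0; 0 0 0 0")

```text
time: 5.4
tool_pos: [0.5817, -0.137, 0.1136]
tcp_rot: [-3.141, -0.012, 0.003]
wrist_force: [-4.5, 1.0, 7.1]
width: 0.169
grip_force: 39.4
```

carry_out(series="-0.001 0.007 0 0; -0.001 0.006 0 0; 0 0.004 0 0; 0 0 0 0; 0 0 0 0")

```text
time: 6.02
tool_pos: [0.581, -0.1204, 0.1137]
tcp_rot: [-3.141, -0.011, -0.002]
wrist_force: [1.9, 1.7, 4.2]
width: 0.171
grip_force: 39.2
```

carry_out(series="0 0.002 0 0; 0 0 0 0; 0 0 0 0")

```text
time: 6.4
tool_pos: [0.5808, -0.1188, 0.1137]
tcp_rot: [3.141, 0.011, 0.002]
wrist_force: [2.4, -0.9, 4.5]
width: 0.178
grip_force: 39.2
```

carry_out(series="0 0.002 0 0; 0 0 0 0; 0 0 0 0")

```text
time: 6.78
tool_pos: [0.5806, -0.1168, 0.1137]
tcp_rot: [3.141, 0.011, 0.001]
wrist_force: [2.4, -0.2, 5.1]
width: 0.169
grip_force: 39.3
```

```bash
python3 - <<'E'
from h import *
im,d=eyes.read_camera("side");a=cv2.resize(im[180:300,190:320],None,fx=5,fy=5,interpolation=2)
cv2.imwrite("pics/s1.png",cv2.convertScaleAbs(a,alpha=1.5));print(bot.read_state()["wrist_force"],bot.read_state()["tool_pos"])
E
```

```text
[ 2.20518147 -0.66376278  5.85836399] [ 0.58057332 -0.11678679  0.1136317 ]
```

View pics/s1.png

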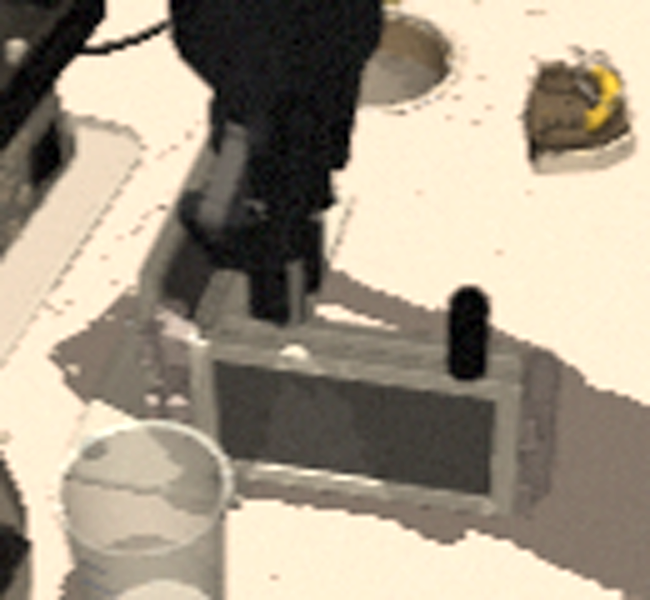

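The outer leaf now lies nearly against the inner leaf, and the inner leaf hasn't moved: its grip is still at about (283,246). I'll press on to the stop.

carry_out(series="0 0.002 0 0; 0 0 0 0; 0 0 0 0")

```text
time: 7.2
tool_pos: [0.5804, -0.1157, 0.1136]
tcp_rot: [3.14, 0.011, 0.001]
wrist_force: [1.4, -2.8, 4.8]
width: 0.174
grip_force: 39.3
```

carry_out(series="0 0.002 0 0; 0 0 0 0; 0 0 0 0")

```text
time: 7.58
tool_pos: [0.5803, -0.1146, 0.1136]
tcp_rot: [3.138, 0.011, 0.0]
wrist_force: [1.1, -6.0, 4.4]
width: 0.171
grip_force: 39.3
```

carry_out(series="0 0 0 0; 0 0 0 0; 0 0 0 0; 0 0 0 0; 0 0 0 0; 0 0 0 0", jaw=1)

```text
time: 8.32
tool_pos: [0.5803, -0.1126, 0.1133]
tcp_rot: [-3.142, -0.011, 0.0]
wrist_force: [-0.3, -0.5, -0.4]
width: 1.002
grip_force: 0.0
```

carry_out(series="0 0 0.03 0; 0 0 0.04 0; -0.0375 0 0.03 0; -0.0375 0 0 0; 0 0 0 0; 0 0 0 0")

```text
time: 9.07
tool_pos: [0.5058, -0.1127, 0.2135]
tcp_rot: [3.141, 0.01, 0.002]
wrist_force: [0.8, 0.1, 0.2]
width: 0.996
grip_force: 0.0
```

```bash
python3 - <<'E'
from h import *
im,d=eyes.read_camera("side");a=cv2.resize(im[180:300,190:320],None,fx=5,fy=5,interpolation=2)
cv2.imwrite("pics/s2.png",cv2.convertScaleAbs(a,alpha=1.5));print(bot.read_state()["wrist_force"],bot.read_state()["tool_pos"])
E
```

```text
[-0.39953853 -0.02260688 -0.22470313] [ 0.50602901 -0.11269365  0.21335636]
```

View pics/s2.png

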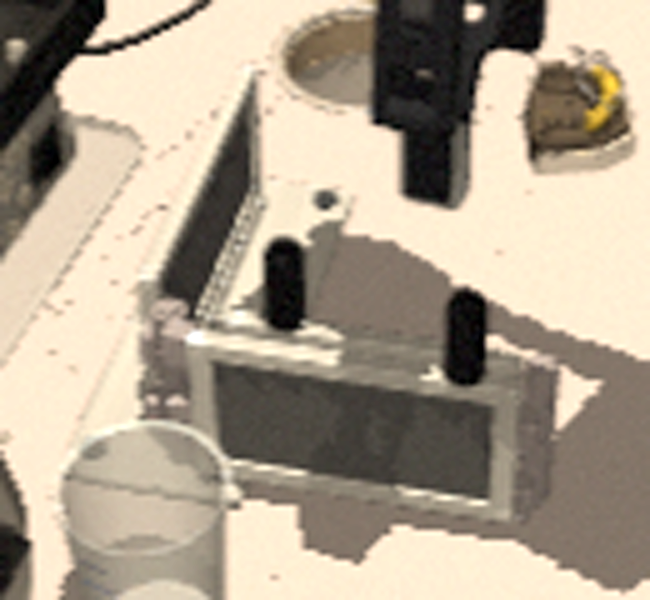

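carry_out(series="0 0 -0.03 0; 0 0 -0.03 0; 0 0 -0.025 0; 0 0 -0.015 0; 0 0 0 0; 0 0 0 0")

```text
time: 9.88
tool_pos: [0.5063, -0.1129, 0.1141]
tcp_rot: [3.141, 0.011, 0.002]
wrist_force: [0.1, -0.3, 0.1]
width: 1.002
grip_force: 0.0
```

carry_out(series="0 0 0 0; 0 0 0 0; 0 0 0 0; 0 0 0 0; 0 0 0 0; 0 0 0 0; 0 0 0 0; 0 0 0 0", jaw=-1, grip_force=50)

```text
time: 10.88
tool_pos: [0.5054, -0.1125, 0.1137]
tcp_rot: [-3.141, -0.011, -0.0]
wrist_force: [-2.7, 2.0, 5.8]
width: 0.169
grip_force: 49.0
```

```bash
python3 - <<'E'
from h import *
s=bot.read_state();print(s["tool_pos"],s["wrist_force"],s["q"],s["width"])
print("outer grip",atz("side",(247,237),.111),"inner",atz("side",(283,247.4),.111))
c=np.array([.6285,-.1130]);v=s["tool_pos"][:2]-c;print(np.hypot(*v))
p=c+np.array([[np.cos(a),np.sin(a)] for a in np.arctan2(v[1],v[0])+np.radians(5.6)*np.arange(17)])*np.hypot(*v)
print(np.round(np.diff(p,axis=0),4).tolist(),p[-1])
E
```

```text
[ 0.50538264 -0.11246236  0.11368334] [-2.73273091  2.02597714  5.79475598] [-2.67250748e-01  9.03432816e-02  2.06652745e+00  3.30334623e-04
  9.84689391e-01  1.29646084e+00] 0.16915648638349262
outer grip [ 0.57955957 -0.11470616  0.111     ] inner [ 0.50516322 -0.11081564  0.111     ]
0.12311853656995515
[[0.0005, -0.012], [0.0017, -0.0119], [0.0029, -0.0117], [0.004, -0.0113], [0.0051, -0.0109], [0.0061, -0.0104], [0.0071, -0.0097], [0.008, -0.009], [0.0088, -0.0081], [0.0096, -0.0072], [0.0103, -0.0063], [0.0108, -0.0052], [0.0113, -0.0042], [0.0116, -0.003], [0.0119, -0.0019], [0.012, -0.0007]] [ 0.62710286 -0.23611061]
```

carry_out(series="0.0005 -0.012 0 0; 0.0017 -0.0119 0 0; 0.0029 -0.0117 0 0; 0.004 -0.0113 0 0; 0.0051 -0.0109 0 0; 0.0061 -0.0104 0 0; 0.0071 -0.0097 0 0; 0.008 -0.009 0 0; 0 0 0 0")

```text
time: 12.0
tool_pos: [0.5445, -0.1992, 0.1138]
tcp_rot: [-3.14, -0.008, -0.011]
wrist_force: [9.7, 8.0, -1.5]
width: 0.172
grip_force: 49.3
```

carry_out(series="0.0093 -0.0071 0 0; 0.0101 -0.0065 0 0; 0.0105 -0.0057 0 0; 0.0108 -0.0047 0 0; 0.0113 -0.0037 0 0; 0 0 0 0")

```text
time: 12.75
tool_pos: [0.5945, -0.227, 0.1137]
tcp_rot: [-3.14, -0.01, -0.004]
wrist_force: [4.1, 6.4, 5.2]
width: 0.168
grip_force: 49.9
```

carry_out(series="0.01 -0.0022 0 0; 0.009 -0.0012 0 0; 0.006 -0.0005 0 0; 0 0 0 0; 0 0 0 0")

```text
time: 13.38
tool_pos: [0.6183, -0.2312, 0.1137]
tcp_rot: [-3.141, -0.01, -0.001]
wrist_force: [1.0, 4.8, 4.8]
width: 0.173
grip_force: 50.0
```

carry_out(series="0.003 0 0 0; 0 0 0 0; 0 0 0 0")

```text
time: 13.75
tool_pos: [0.6206, -0.2314, 0.1137]
tcp_rot: [-3.141, -0.01, 0.001]
wrist_force: [-1.0, 3.6, 6.5]
width: 0.17
grip_force: 50.1
```

carry_out(series="0.003 0 0 0; 0 0 0 0; 0 0 0 0")

```text
time: 14.12
tool_pos: [0.6235, -0.2316, 0.1137]
tcp_rot: [-3.141, -0.01, 0.001]
wrist_force: [-1.9, 3.2, 6.9]
width: 0.172
grip_force: 50.1
```

carry_out(series="0.003 0 0 0; 0 0 0 0; 0 0 0 0")

```text
time: 14.5
tool_pos: [0.6265, -0.2316, 0.1137]
tcp_rot: [-3.141, -0.01, 0.001]
wrist_force: [-2.1, 4.0, 6.5]
width: 0.169
grip_force: 50.1
```

carry_out(series="0.003 0 0 0; 0 0 0 0; 0 0 0 0")

```text
time: 14.88
tool_pos: [0.6291, -0.2316, 0.1137]
tcp_rot: [-3.141, -0.011, 0.002]
wrist_force: [-3.3, 4.3, 8.2]
width: 0.172
grip_force: 50.2
```

carry_out(series="0.002 0 0 0; 0 0 0 0; 0 0 0 0")

```text
time: 15.25
tool_pos: [0.6292, -0.2316, 0.1136]
tcp_rot: [-3.141, -0.011, 0.009]
wrist_force: [-8.1, 2.9, 10.6]
width: 0.165
grip_force: 50.6
```

carry_out(series="0.002 0 0 0; 0 0 0 0; 0 0 0 0")

```text
time: 15.62
tool_pos: [0.6294, -0.2316, 0.1136]
tcp_rot: [-3.14, -0.011, 0.015]
wrist_force: [-13.7, 3.7, 13.7]
width: 0.166
grip_force: 51.0
```

carry_out(series="0 0 0 0; 0 0 0 0; 0 0 0 0; 0 0 0 0; 0 0 0 0; 0 0 0 0", jaw=0.6)

```text
time: 16.38
tool_pos: [0.6338, -0.2311, 0.1133]
tcp_rot: [3.142, 0.011, 0.0]
wrist_force: [-0.1, -0.2, -0.1]
width: 0.802
grip_force: 0.0
```

carry_out(series="0 0 0.02 0; 0 0 0.05 0; 0 0 0.05 0; -0.05 -0.03 0.02 0; -0.05 -0.03 0 0; -0.05 -0.03 0 0; 0 -0.05 0 0; 0 -0.05 0 0; 0 0 0 0")

```text
time: 17.5
tool_pos: [0.4832, -0.4246, 0.255]
tcp_rot: [3.139, 0.005, 0.002]
wrist_force: [-0.9, 1.1, 0.3]
width: 0.801
grip_force: 0.0
```

```bash
python3 - <<'E'
from h import *
b=[]
for c,w in(("top",(150,260,170,310)),("side",(170,310,190,330))):
    im,d=eyes.read_camera(c);a=im[w[0]:w[1],w[2]:w[3]]
    b.append(cv2.resize(cv2.convertScaleAbs(a,alpha=1.5),(390,390*a.shape[0]//a.shape[1]),interpolation=2))
    for t in("plaster_cast","beaker","jar"): print(c,t,[np.round(r["rect"],1) for r in spot_in(c,t)[:1]])
H=max(x.shape[0] for x in b)
cv2.imwrite("pics/f.png",np.hstack([cv2.copyMakeBorder(x,0,H-x.shape[0],0,0,0) for x in b]))
E
```

```text
top plaster_cast [array([340.9, 219.2,  29.5,  23.7])]
top beaker [array([186.2, 186.6,  35.3,  29.7])]
top jar [array([402.3, 245.8,  25.6,  26.6])]
side plaster_cast [array([305.9, 203.9,  23.1,  24.1])]
side beaker [array([217.8, 288. ,  38.1,  53.2])]
side jar [array([341.9, 176.6,  17.1,  22.4])]
```

View pics/f.png

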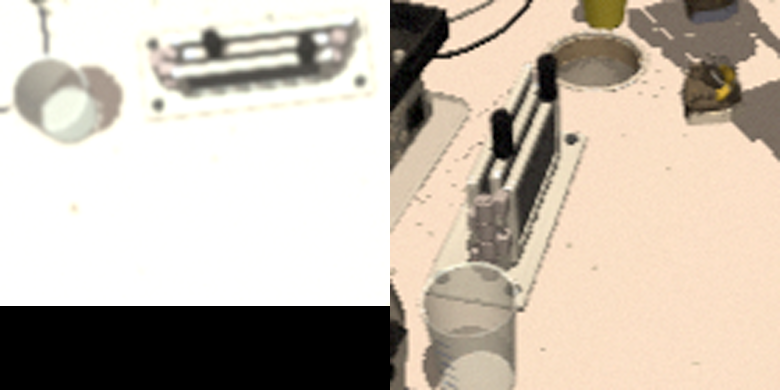

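The top view shows all three leaves parallel over the foot, with grips at crop (212,42) and (306,48). The side view agrees, and the beaker, cast and jar haven't moved.

```bash
python3 -c "from workcell import bot;print(bot.finish_job())"
```

```text
the job is handed in; nothing more can be done
None
```

The screen is folded away in the order asked: the outer leaf was folded against the inner leaf first, then the inner leaf was swung home to its stop. The screen was let go, the beaker, cast and jar still stand where they were, and the job was handed in at about 18 s.

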